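# Load a swing-out rotor in balance

### The arm

A 6-joint arm with a two-finger parallel gripper is mounted at the origin on a cart in front of the work surface, level with it; the furniture and walls round the work are solid. World frame = base frame: x ahead of the robot, y to its left, z up, the work surface at z = 0. Lengths are in m, angles in degrees, forces in N, time in s.
With the tool pointing down it reaches from about 0.35 to 0.925 m from the base axis. Payload 6.4 kg.
Tool frame: the origin (TCP) lies at the very end of the fingers, on their centre line; the grasp point (between the pads) lies bot.tcp_to_grasp behind it (bot.tcp_to_grasp is the distance from the TCP to the grasp point, in m); z points along the fingers, y is the line along which they close (so a half turn about z gives the same grasp; the last joint's range is limited). The gripper opens to 94 mm and grips with 3 to 60 N. Pads are 16 mm wide; open, the fingers measure 119 mm over their backs; the gripper's body (75 mm by 177 mm) begins 78 mm behind the grasp point.
Start: joints at [65.483, 14.043, 89.255, -0, 76.702, -9.975], TCP at [0.163, 0.629, 0.205] pointing down, gripper open.
Joint ranges: [-179.41, 179.41], [-58.25, 129.5], [7.25, 145.43], [-54.29, 234.29], [11.92, 165.04], [-157.13, 157.13]. Speed limits (degrees/s): [147.25, 147.25, 180, 180, 180, 180].

### API

Orientations are given as [roll, pitch, yaw] about the fixed x, y, z axes, in that order (R = Rz(yaw) Ry(pitch) Rx(roll)).
In Python, from bench import bot gives the robot as it stands.
- The arm moves only by the tool drive_tool, never from a script. Its arguments are lists of equal length, an entry for each row: "hand": the gripper command: -1 is shut, 1 is fully open, values between are in proportion; "linear": the shift along the tool's x, y, z in mm, a list of three; "delta_rot": the turn, a rotation vector about the tool's x, y, z in degrees, a list of three. A call has exactly 5 rows; each row shifts and turns the commanded pose from where the row before left it, along the tool's axes as they then stand; what a row does not reach is not made up. A row lasts 1/8 s, in which the tool goes at most 62.5 mm and 10.7 degrees, less where a joint would pass 70% of its speed; a pose out of reach is approached as far as the arm can. A call is refused whole if a number of a shift passes 62.5 or a number of a turn 10.7, either way. A call with a gripper value outside its range is refused whole. The fingers move at their own pace and stop on an object; "force" is the grip in N (left out, the last holds). Time passes only in rows, so rows that do not move let the fingers close, or fill a call up. It gives the time, the measured TCP pose, the force, the opening and the grip force at its end, in the units of the state.
- bot.get_obs(): the state, without advancing time (a new reading comes with each control period).
- bot.snapshot(name): name is "scene" or "top" or "wrist"; returns (picture, depth): 384x512x3 uint8, red, green, blue; 384x512 float32, m along the optical axis (not along the pixel's ray), 0 where there is no reading.
- bot.camera_info(name): a dict with "fov_y" (degrees; the focal length in pixels is half the picture's height over the tangent of half this angle, whatever the lens; pixels are square), "cx", "cy" (the principal point, pixels), "pose" (4x4, takes a point from camera to world coordinates); the wrist camera has in their place "hand_eye" (4x4, takes a point from camera to tool coordinates, whose origin is the TCP and whose axes are the flange's). Camera axes: x right, y up, looking along -z (the intrinsics and any distortion apply to the point x, -y, -z); pixel columns grow to the right and rows downward; lengths in m; the calibration is good to about 2 mm. A picture is of the moment at which its call begins: read the wrist's pose just before it. camera_info takes no time and is no camera call.
- bot.close_job(): hands the job in; it is judged then, once.
The state is a dict: "time": time; "joint_positions": joint angles; "qvel": joint speeds; "joint_efforts": joint torques, N m; "position": TCP position; "eef_rot": TCP orientation; "ft_force": force on the tool from outside, world axes, zero at the start; "wrist_torque": the same for the moment, N m; "finger_gap": opening from 0.0 (shut) to 1.0 (fully open); "gripper_force": force on a finger pad.
Only numpy, scipy, OpenCV 4.12 (cv2) and the standard library are available. Lean on these libraries where they do the work, as an engineer would, in place of code of your own. Each camera call takes 0.05 s, during which the arm holds its last target. There are 200 camera calls.

### The job

Load the aluminium swing-out rotor for a balanced run: carry the four tubes from the blue rack into its four buckets, one tube in each, so that the two orange-capped tubes sit opposite each other and the two blue-capped tubes sit opposite each other. Lower every tube upright onto its bucket's floor instead of dropping it in, let go, and leave the tubes that stand on the bench outside the rack where they are.

Things in the scene. Friction and masses are not known exactly. Their poses are not given: they have to be found in the camera images.
- orange_1: 50 ml tube with an orange screw cap, one of two alike: 114 mm tall, wall 29 mm in diameter, cap 34 mm in diameter from 100 to 114 mm above the foot, about 40 g. Origin at the centre of its foot, z along the tube to the cap. It starts in the blue rack, foot 5 mm above the bench, 2 mm of play; grip the cap and lift straight up.
- orange_2: 50 ml tube with an orange screw cap, one of two alike: 114 mm tall, wall 29 mm in diameter, cap 34 mm in diameter from 100 to 114 mm above the foot, about 40 g. Origin at the centre of its foot, z along the tube to the cap. It starts in the blue rack, foot 5 mm above the bench, 2 mm of play; grip the cap and lift straight up.
- blue_1: 50 ml tube with a blue screw cap, one of two alike: 114 mm tall, wall 29 mm in diameter, cap 34 mm in diameter from 100 to 114 mm above the foot, about 40 g. Origin at the centre of its foot, z along the tube to the cap. It starts in the blue rack, foot 5 mm above the bench, 2 mm of play; grip the cap and lift straight up.
- blue_2: 50 ml tube with a blue screw cap, one of two alike: 114 mm tall, wall 29 mm in diameter, cap 34 mm in diameter from 100 to 114 mm above the foot, about 40 g. Origin at the centre of its foot, z along the tube to the cap. It starts in the blue rack, foot 5 mm above the bench, 2 mm of play; grip the cap and lift straight up.
- bucket_1: Grey round bucket of the aluminium rotor, beside one dot (black, on the centre plate); opposite the one by three dots. Origin on its centre line, 72 mm above the bench: rim 20 mm above, inner floor 50 mm below it; z up, x outward from the rotor's axis. Mouth 50 mm wide inside, narrowing within 15 mm to a 35 mm bore.
- bucket_2: Grey round bucket of the aluminium rotor, beside two dots (black, on the centre plate); opposite the one by four dots. Origin on its centre line, 72 mm above the bench: rim 20 mm above, inner floor 50 mm below it; z up, x outward from the rotor's axis. It hangs on two side pins, swings outward if pushed and falls back; a seated tube's cap stands clear above it.
- bucket_3: Grey round bucket of the aluminium rotor, beside three dots (black, on the centre plate); opposite the one by one dot. Origin on its centre line, 72 mm above the bench: rim 20 mm above, inner floor 50 mm below it; z up, x outward from the rotor's axis. All four are 78 mm from the rotor's axis, 90 degrees apart (opposite ones 156 mm); the centre nut, 99 mm above the bench, is the rotor's highest point.
- bucket_4: Grey round bucket of the aluminium rotor, beside four dots (black, on the centre plate); opposite the one by two dots. Origin on its centre line, 72 mm above the bench: rim 20 mm above, inner floor 50 mm below it; z up, x outward from the rotor's axis. The rotor turns on its fixed stand under a light sideways push and stays as left.
- rack: blue tube rack, 116 x 225 mm and 82 mm high, fixed, with 3 x 6 square places, four of them holding the tubes; origin at the centre of its underside, y along its length, z up. The caps stand above it; along its length (y) there is 39 mm or more of free space on either side of every cap, so the fingers fit best there.
- spare_tube: an empty 50 ml tube with a blue cap (114 mm tall, 34 mm cap) that stands on the bench beyond the rotor and the rack; not part of the load. Origin at the centre of its foot.
There are look-alikes about, which are no part of the job. Leave any green or yellow look-alike of the blue_2 alone.

How it is judged:
By the outcome, as a careful person would: the job done as asked, in the order asked, and still so for the second after the job is handed in, with the robot touching nothing.
It also fails if it takes over 128 s, if anything falls off the work surface, if the arm or the gripper's body presses on something with over 40 N, if the wrist force passes 120 N, or if a joint passes its speed limit or range.

## Working session

There is one attempt and no reset: what is moved stays moved. The work goes in short steps, Python scripts to look and compute and a tool call to move; the robot and the scene stay as the last step left them, time stands still between calls to the robot, and variables do not carry over. Pictures are saved under pics/ and viewed, at most 14 in all, crops included, and the job is handed in when it is done.

Besides the shell and the picture viewer there is one more tool, called after "Call:" in YAML: its name, and indented under it one key for each argument. drive_tool: Moves the arm, as the interface text tells. Its arguments: {"type":"object","properties":{"hand":{"type":"array"},"linear":{"type":"array"},"delta_rot":{"type":"array"},"force":{"type":"number"}},"required":["hand","linear","delta_rot"]}

```bash
mkdir -p pics; ls
python3 - <<'E'
from bench import bot
import cv2,numpy as np
o=bot.get_obs();print(o, bot.tcp_to_grasp)
for n in ("scene","top","wrist"):
    i=bot.camera_info(n);print(n,{k:(np.round(v,4).tolist() if hasattr(v,'shape') else v) for k,v in i.items()})
    p,d=bot.snapshot(n)
    cv2.imwrite(f"pics/{n}0.png",p[:,:,::-1]);np.save(f"pics/{n}0.npy",d)
a=cv2.imread("pics/top0.png");cv2.imwrite("pics/top0b.png",cv2.resize(a,(800,600),interpolation=cv2.INTER_CUBIC))
E
```

```text
pics
{'time': 0.0, 'joint_positions': array([ 6.54828891e+01,  1.40837517e+01,  8.93233827e+01, -9.13738353e-04,
        7.67021518e+01, -9.97418916e+00]), 'qvel': array([-0.00835286, -0.10635081, -0.01332957,  0.03714678, -0.02126488,
       -0.04450789]), 'joint_efforts': array([-1.14124610e-03, -4.15826619e+01, -3.14602840e+01,  6.84697973e-02,
        3.32217535e-02, -1.22162978e-04]), 'position': array([0.16295489, 0.62862681, 0.20436381]), 'eef_rot': array([-1.79892212e+02, -1.80534496e-02,  1.65457272e+02]), 'ft_force': array([-0.03298409, -0.450301  ,  0.05704602]), 'wrist_torque': array([-0.02330313,  0.02078263,  0.00764148]), 'gripper_force': 0.0, 'finger_gap': 1.001048208277028} 0.0188
scene {'fov_y': 57.30929207028652, 'cx': 256.76160884665967, 'cy': 189.0529743020553, 'pose': [[0.512, 0.6372, -0.576, 0.0213], [-0.8588, 0.3952, -0.3261, -0.3246], [0.0198, 0.6616, 0.7496, 0.7474], [0.0, 0.0, 0.0, 1.0]]}
top {'fov_y': 45.807280215771314, 'cx': 256.0032939676075, 'cy': 185.26867816931423, 'pose': [[0.0011, 0.9943, -0.107, 0.4032], [-1.0, 0.0009, -0.0021, -0.0449], [-0.002, 0.107, 0.9943, 1.4836], [0.0, 0.0, 0.0, 1.0]]}
wrist {'fov_y': 58.88054380356509, 'cx': 251.3898229654301, 'cy': 193.36841824201676, 'hand_eye': [[0.0013, 0.9604, 0.2788, 0.0812], [1.0, -0.0015, 0.0008, -0.0], [0.0012, 0.2788, -0.9604, -0.1792], [0.0, 0.0, 0.0, 1.0]]}
```

View pics/top0b.png

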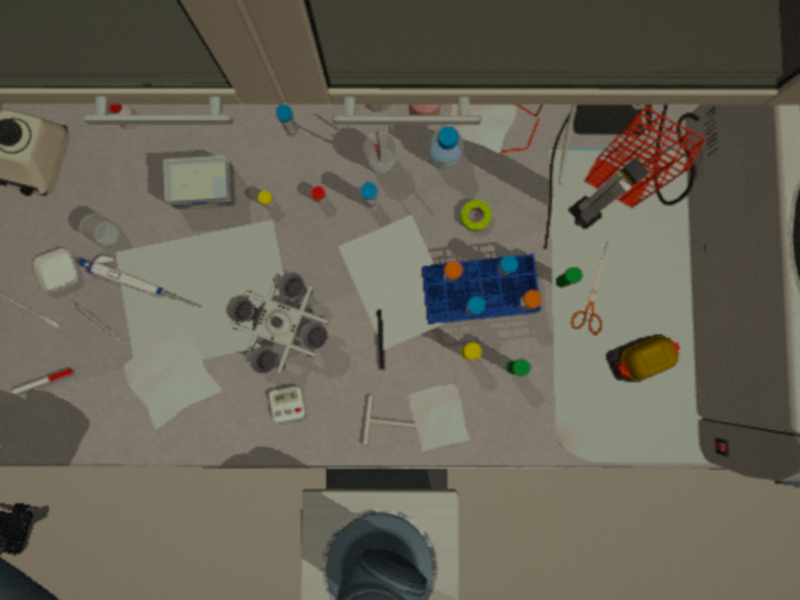

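View pics/scene0.png

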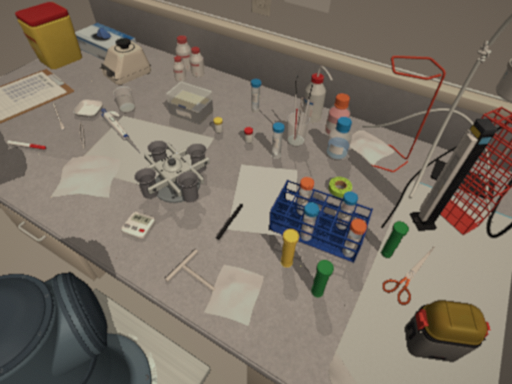

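The top view (800×600 scale) shows the blue rack near (480,288). Its orange caps are at (454,270) and (532,299), its blue caps at (509,264) and (476,305). The rotor is at (278,322), with buckets at (241,309), (292,287), (314,334) and (263,358).

Look-alikes to avoid:
- blue-capped tubes at (369,190) and (285,113)
- blue bottle at (447,138)
- yellow caps at (472,351) and (265,198)
- green caps at (519,367) and (572,275)
- red cap at (318,193)

I choose the four caps inside the rack.

```bash
cat > h.py <<'E'
import cv2,numpy as np
from scipy.spatial.transform import Rotation as R
from bench import bot
def K(i): return 192/np.tan(np.radians(i["fov_y"]/2))
def wpose(i,o):
    T=np.eye(4);T[:3,:3]=R.from_euler('xyz',o["eef_rot"],degrees=True).as_matrix();T[:3,3]=o["position"];return T@i["hand_eye"]
def ray(i,P,uv):
    f=K(i);d=np.array([(uv[0]-i["cx"])/f,-(uv[1]-i["cy"])/f,-1.]);return P[:3,3],P[:3,:3]@d   # d scaled: *depth = point
def onz(i,P,uv,z):
    c,d=ray(i,P,uv);return c+d*(z-c[2])/d[2]
def tri(rs):
    A=np.zeros((3,3));b=np.zeros(3)
    for c,d in rs:
        d=d/np.linalg.norm(d);M=np.eye(3)-np.outer(d,d);A+=M;b+=M@c
    x=np.linalg.solve(A,b);return x,[np.linalg.norm(np.cross(x-c,d/np.linalg.norm(d))) for c,d in rs]
def blobs(img,kind,amin=15):
    h=cv2.cvtColor(img,cv2.COLOR_RGB2HSV)
    lo,hi={"orange":((5,150,90),(16,255,255)),"blue":((95,130,110),(107,255,255))}[kind]
    m=cv2.inRange(h,lo,hi);n,l,s,c=cv2.connectedComponentsWithStats(m)
    return [(c[k].round(1).tolist(),int(s[k,4]),s[k,:4].tolist()) for k in range(1,n) if s[k,4]>=amin]
E
python3 - <<'E'
from h import *
for n in("top","scene"):
    p=cv2.imread(f"pics/{n}0.png")[:,:,::-1].copy();i=bot.camera_info(n);d=np.load(f"pics/{n}0.npy")
    for k in("orange","blue"):
        for c,a,b in blobs(p,k):
            u,v=map(int,np.round(c));dd=d[v,u];q,r=ray(i,i["pose"],c)
            print(n,k,c,a,b,(q+r*dd).round(3),onz(i,i["pose"],c,.119).round(3))
i=bot.camera_info("top");d=np.load("pics/top0.npy")
for u,v in((241,309),(292,287),(314,334),(263,358),(278,322)):
    print(onz(i,i["pose"],(u*.64,v*.64),.092).round(3))
h=cv2.imread("pics/top0.png");hs=cv2.cvtColor(h,cv2.COLOR_BGR2HSV)
for u,v in((454,270),(532,299),(509,264),(476,305)): print(hs[int(v*.64),int(u*.64)])
E
```

```text
top orange [408.2, 84.2] 124 [400, 73, 20, 22] [ 0.903 -0.551  0.006] [ 0.865 -0.512  0.119]
top orange [337.7, 88.3] 34 [328, 76, 17, 21] [ 0.889 -0.315  0.004] [ 0.852 -0.294  0.119]
top orange [422.3, 83.3] 78 [411, 77, 25, 15] [ 0.906 -0.599  0.005] [ 0.868 -0.556  0.119]
top orange [440.7, 96.5] 114 [428, 80, 24, 31] [ 0.403 -0.045  1.484] [ 0.826 -0.611  0.119]
top orange [439.1, 90.5] 36 [435, 86, 12, 10] [ 0.875 -0.645  0.027] [ 0.845 -0.607  0.119]
top orange [388.7, 105.9] 291 [375, 91, 30, 29] [ 0.829 -0.484  0.004] [ 0.796 -0.45   0.119]
top orange [412.2, 113.9] 323 [395, 93, 37, 39] [ 0.795 -0.553  0.029] [ 0.771 -0.521  0.119]
top orange [289.7, 172.4] 96 [284, 167, 12, 12] [ 0.589 -0.144  0.122] [ 0.589 -0.144  0.119]
top orange [340.3, 191.1] 101 [335, 186, 12, 11] [ 0.533 -0.296  0.119] [ 0.533 -0.296  0.119]
top orange [375.7, 203.2] 82 [366, 193, 19, 21] [ 0.504 -0.432  0.004] [ 0.496 -0.402  0.119]
top orange [432.0, 221.5] 23 [429, 218, 6, 9] [ 0.441 -0.561  0.14 ] [ 0.442 -0.569  0.119]
top orange [399.3, 236.1] 35 [396, 232, 7, 9] [ 0.398 -0.468  0.122] [ 0.39
[... 1581 characters left out ...]
]
scene blue [126.7, 36.2] 16 [123, 34, 9, 5] [0.98  0.854 0.07 ] [0.911 0.769 0.119]
scene blue [255.8, 81.5] 44 [251, 79, 10, 6] [ 0.021 -0.325  0.747] [0.905 0.192 0.119]
scene blue [344.8, 121.9] 94 [338, 118, 13, 11] [ 0.848 -0.138  0.129] [ 0.861 -0.135  0.119]
scene blue [278.2, 126.3] 70 [273, 123, 11, 8] [0.746 0.022 0.114] [0.74  0.019 0.119]
scene blue [350.7, 197.2] 113 [344, 192, 14, 12] [ 0.6   -0.252  0.117] [ 0.599 -0.252  0.119]
scene blue [311.6, 208.2] 141 [305, 202, 14, 13] [ 0.522 -0.187  0.117] [ 0.52  -0.188  0.119]
[0.514 0.271 0.092]
[0.558 0.171 0.092]
[0.465 0.126 0.092]
[0.418 0.225 0.092]
[0.489 0.197 0.092]
[ 15 255 161]
[ 15 255 160]
[ 96 255 135]
[ 96 255 137]
```

Call:
drive_tool:
  hand: [0.5,0.5,0.5,0.5,0.5]
  linear:
    - [0,0,-50]
    - [0,0,-50]
    - [-28,-46,-5]
    - [-28,-46,-5]
    - [-28,-46,-5]
  delta_rot:
    - [0,0,-10.3]
    - [0,0,-10.3]
    - [0,0,0]
    - [0,0,0]
    - [0,0,0]
  force: 20

```text
time: 0.78
position: [0.2619, 0.4994, 0.3203]
eef_rot: [-180.0, -0.0, -173.9]
ft_force: [1.2, 0.8, -0.7]
finger_gap: 0.752
gripper_force: 0.0
```

Call:
drive_tool:
  hand: [0.5,0.5,0.5,0.5,0.5]
  linear:
    - [-28,-46,-5]
    - [-28,-46,-5]
    - [-28,-46,-5]
    - [-28,-46,-5]
    - [-28,-46,-5]
  delta_rot:
    - [0,0,0]
    - [0,0,0]
    - [0,0,0]
    - [0,0,0]
    - [0,0,0]

```text
time: 1.4
position: [0.4254, 0.2853, 0.3454]
eef_rot: [180.0, -0.0, -173.9]
ft_force: [1.0, 0.5, -0.5]
finger_gap: 0.749
gripper_force: 0.0
```

Call:
drive_tool:
  hand: [0.5,0.5,0.5,0.5,0.5]
  linear:
    - [-28,-46,-5]
    - [-28,-46,-5]
    - [0,0,0]
    - [0,0,0]
    - [0,0,0]
  delta_rot:
    - [0,0,0]
    - [0,0,0]
    - [0,0,0]
    - [0,0,0]
    - [0,0,0]

```text
time: 2.02
position: [0.4894, 0.2023, 0.3553]
eef_rot: [180.0, -0.0, -173.8]
ft_force: [-0.5, -0.6, 0.8]
finger_gap: 0.749
gripper_force: 0.0
```

```bash
cat > snap.py <<'E'
from h import *
import sys,pickle
n=sys.argv[1];o=bot.get_obs();i=bot.camera_info("wrist");p,d=bot.snapshot("wrist")
pickle.dump((p,d,i,wpose(i,o),o),open(f"pics/{n}.pkl","wb"));cv2.imwrite(f"pics/{n}.png",p[:,:,::-1])
print(o["time"],o["position"].round(4),o["eef_rot"].round(2),o["finger_gap"],o["joint_positions"].round(1))
E
python3 snap.py w1
```

```text
2.025 [0.4894 0.2023 0.3553] [ 1.7999e+02 -2.0000e-02 -1.7384e+02] 0.7492387499837343 [ 10.2  -7.2  96.    0.   91.2 -86. ]
```

View pics/w1.png

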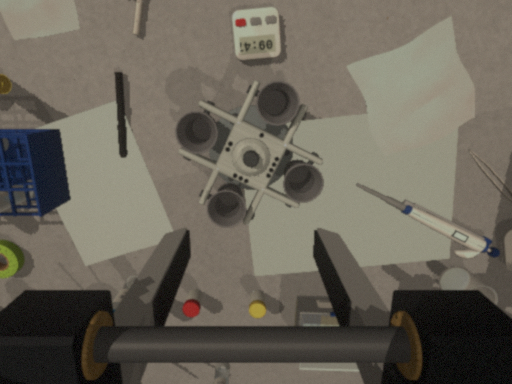

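The wrist view shows the rotor centre at (251,155), with bucket mouths at (197,131), (278,103), (302,181) and (227,206). All four are empty. Next I'll measure the rims.

```bash
cat > rot.py <<'E'
from h import *
import sys,pickle
p,d,i,P,o=pickle.load(open(f"pics/{sys.argv[1]}.pkl","rb"));c0=np.array([float(a) for a in sys.argv[2:4]])
v,u=np.mgrid[0:384,0:512];f=K(i)
X=np.stack([(u-i["cx"])/f*d,-(v-i["cy"])/f*d,-d],-1)@P[:3,:3].T+P[:3,3]
g=cv2.cvtColor(p,cv2.COLOR_RGB2GRAY)
z=X[...,2];r=np.hypot(*(X[...,:2]-c0).transpose(2,0,1))
m=((z>.08)&(z<.11)&(r>.055)&(r<.12)&(d>0))
print("rim z",np.percentile(z[m],[10,50,90]).round(4), "nut z",np.percentile(z[(r<.01)&(d>0)],[50,95]).round(4))
q=cv2.HoughCircles(cv2.GaussianBlur(cv2.resize(g,None,fx=2,fy=2),(5,5),0),cv2.HOUGH_GRADIENT,1,60,param1=80,param2=22,minRadius=26,maxRadius=48)
C=[]
for a,b,rr in q[0]/2:
    w=onz(i,P,(a,b),.092)
    if .05<np.hypot(*(w[:2]-c0))<.11: C.append(w[:2]);print("circle",a,b,rr,"mm",rr/f*1000*(P[2,3]-.092),w[:2].round(4))
# depth inner region: floor-ish pixels deep inside
for a in range(4):
    pass
mm=(m*255).astype(np.uint8);n,l,s,cc=cv2.connectedComponentsWithStats(cv2.morphologyEx(mm,cv2.MORPH_OPEN,np.ones((2,2))))
for k in range(1,n):
    if s[k,4]>60: (x,y),R_=cv2.minEnclosingCircle(X[l==k][:,:2].astype(np.float32)*1000);print("depth",s[k,4],x,y,R_)
E
python3 rot.py w1 .489 .197
```

```text
rim z [0.0805 0.0869 0.0922] nut z [0.0985 0.1001]
circle 303.25 182.75 19.85 mm 25.82238331538579 [0.5138 0.2746]
circle 278.75 102.75 20.95 mm 27.253347091280627 [0.4145 0.2283]
circle 194.75 131.75 19.3 mm 25.10690018682662 [0.462  0.1256]
circle 226.75 208.25 19.2 mm 24.97681460092814 [0.5609 0.1757]
depth 807 415.7491455078125 230.43833923339844 37.535579681396484
depth 682 457.9483642578125 157.64772033691406 60.928184509277344
depth 679 487.42596435546875 251.53497314453125 97.740966796875
depth 589 518.88330078125 181.14151000976562 110.8493881225586
```

Call:
drive_tool:
  hand: [0.5,0.5,0.5,0.5,0.5]
  linear:
    - [-6,-47.5,8]
    - [-6,-47.5,8]
    - [-6,-47.5,8]
    - [-6,-47.5,8]
    - [-6,-47.5,8]
  delta_rot:
    - [0,0,0]
    - [0,0,0]
    - [0,0,0]
    - [0,0,0]
    - [0,0,0]

```text
time: 2.7
position: [0.5452, -0.0321, 0.3153]
eef_rot: [-180.0, 0.0, -173.8]
ft_force: [0.7, 0.3, 0.6]
finger_gap: 0.748
gripper_force: 0.0
```

Call:
drive_tool:
  hand: [0.5,0.5,0.5,0.5,0.5]
  linear:
    - [-6,-47.5,8]
    - [-6,-47.5,8]
    - [-6,-47.5,8]
    - [-6,-47.5,8]
    - [0,0,0]
  delta_rot:
    - [0,0,0]
    - [0,0,0]
    - [0,0,0]
    - [0,0,0]
    - [0,0,0]

```text
time: 3.32
position: [0.5889, -0.2194, 0.2819]
eef_rot: [179.9, -0.1, -174.1]
ft_force: [0.2, 0.4, -0.9]
finger_gap: 0.751
gripper_force: 0.0
```

```bash
cat > caps.py <<'E'
from h import *
import sys,pickle
p,d,i,P,o=pickle.load(open(f"pics/{sys.argv[1]}.pkl","rb"))
for k in("orange","blue"):
    for c,a,b in blobs(p,k,200):
        u,v=map(int,np.round(c));w=onz(i,P,c,.119)
        if .4<w[0]<.7: print(k,c,a,b,"z",round((P[:3,3]+ray(i,P,c)[1]*np.median(d[v-3:v+4,u-3:u+4]))[2],4),w.round(4))
E
python3 snap.py w2; python3 caps.py w2
```

```text
3.325 [ 0.5889 -0.2194  0.2819] [ 1.7993e+02 -1.1000e-01 -1.7406e+02] 0.7511345343068184 [ -30.8    8.3   87.9   -0.    84.  -126.7]
orange [91.5, 73.0] 753 [69, 45, 52, 58] z 0.0016 [ 0.5039 -0.3812  0.119 ]
orange [179.4, 113.3] 951 [162, 97, 35, 35] z 0.1188 [ 0.5325 -0.2964  0.119 ]
orange [322.2, 183.5] 837 [306, 167, 34, 33] z 0.1182 [ 0.5881 -0.1457  0.119 ]
blue [290.0, 112.8] 965 [273, 96, 35, 35] z 0.1188 [ 0.5207 -0.1886  0.119 ]
blue [218.4, 184.6] 776 [203, 169, 32, 32] z 0.1185 [ 0.6005 -0.2528  0.119 ]
```

View pics/w2.png

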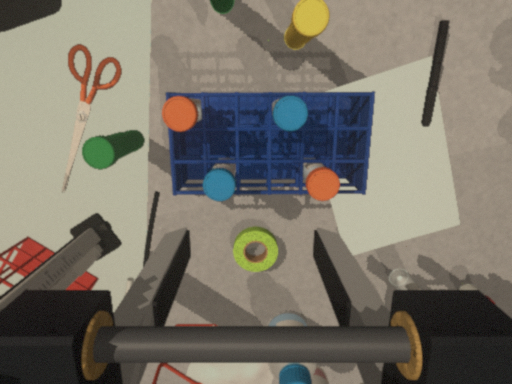

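The wrist view shows the rack square to the image. Orange caps are at (180,113) and (322,184), blue caps at (290,113) and (218,185). Measured cap tops are 118.5 mm high, in agreement with the top and scene views. The yellow and green look-alikes stand outside the rack. I start with the orange cap at (322,184).

```bash
cat > go.py <<'E'
from h import *
import sys
o=bot.get_obs();M=R.from_euler('xyz',o["eef_rot"],degrees=True)
p=o["position"]
print(o["time"],p.round(4),o["eef_rot"].round(2),"gap",o["finger_gap"].round(3),"F",o["ft_force"].round(1),"grip",o["gripper_force"],"j6",o["joint_positions"][5].round(1))
e=(M.inv()*R.from_euler('xyz',[180,0,186],degrees=True)).as_rotvec(degrees=True);print("rot",e.round(2))
for t in sys.argv[1:]:
    t=np.array(eval(t));print("tool mm",(M.inv().apply(t-p)*1000).round(1));p=t
E
python3 go.py .588,-.1455,.17 .588,-.1455,.094 .588,-.1455,.254 .5138,.2745,.254
```

```text
Traceback (most recent call last):
  File "go.py", line 5, in <module>
    print(o["time"],p.round(4),o["eef_rot"].round(2),"gap",o["finger_gap"].round(3),"F",o["ft_force"].round(1),"grip",o["gripper_force"],"j6",o["joint_positions"][5].round(1))
                                                           ^^^^^^^^^^^^^^^^^^^^^
AttributeError: 'float' object has no attribute 'round'
```

```bash
sed -i 's/o\["finger_gap"\].round(3)/round(o["finger_gap"],3)/' go.py
python3 go.py .588,-.1455,.17 .588,-.1455,.094 .588,-.1455,.254 .5138,.2745,.254
```

```text
3.375 [ 0.589  -0.2179  0.2827] [ 1.7993e+02 -6.0000e-02 -1.7397e+02] gap 0.75 F [-0.8  0.8  0.4] grip 0.0 j6 -126.7
rot [ 0.07 -0.06  0.03]
tool mm [ -6.8  71.9 112.8]
tool mm [-0.1 -0.1 76. ]
tool mm [   0.2    0.2 -160. ]
tool mm [ 29.7 425.5   0.6]
```

Call:
drive_tool:
  hand: [0.5,0.5,0.5,0.5,0.5]
  linear:
    - [-3.4,36,36]
    - [-3.4,36,36]
    - [0,0,40]
    - [0,0,0]
    - [0,0,0]
  delta_rot:
    - [0,0,0]
    - [0,0,0]
    - [0,0,0]
    - [0,0,0]
    - [0,0,0]

```text
time: 4.0
position: [0.5892, -0.1454, 0.1737]
eef_rot: [-179.9, 0.1, -173.9]
ft_force: [-0.1, 0.5, 1.4]
finger_gap: 0.755
gripper_force: 0.0
```

```bash
python3 snap.py w3; python3 caps.py w3; python3 go.py .588,-.1455,.17 .588,-.1455,.094
```

```text
4.0 [ 0.5892 -0.1454  0.1737] [-1.7992e+02  1.4000e-01 -1.7388e+02] 0.755382248177591 [ -24.6    9.9   97.5    0.    72.4 -120.7]
orange [40.3, 108.2] 2393 [12, 83, 59, 52] z 0.1191 [ 0.5323 -0.2937  0.119 ]
orange [253.5, 209.4] 1702 [231, 186, 46, 47] z 0.1189 [ 0.5878 -0.1443  0.119 ]
blue [198.3, 107.9] 2111 [174, 81, 50, 54] z 0.1189 [ 0.5207 -0.1888  0.119 ]
blue [104.0, 210.5] 1545 [81, 189, 47, 44] z 0.1188 [ 0.6005 -0.2523  0.119 ]
4.05 [ 0.5895 -0.1459  0.1742] [-179.88    0.2  -173.91] gap 0.752 F [-0.8  0.1  0.5] grip 0.0 j6 -120.7
rot [-0.12  0.2   0.09]
tool mm [1.5 0.6 4.2]
tool mm [ 0.3  0.2 76. ]
```

View pics/w3.png

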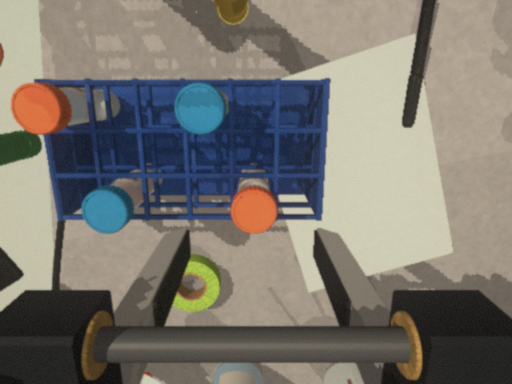

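The chosen orange cap is at (253,209), midway between the fingers, so I descend and grip.

Call:
drive_tool:
  hand: [0.5,0.5,0.5,0.5,0.5]
  linear:
    - [1.5,1,30]
    - [0,0,30]
    - [0,0,20]
    - [0,0,0]
    - [0,0,0]
  delta_rot:
    - [0,0,0]
    - [0,0,0]
    - [0,0,0]
    - [0,0,0]
    - [0,0,0]

```text
time: 4.68
position: [0.5877, -0.1455, 0.0931]
eef_rot: [-179.9, 0.1, -173.9]
ft_force: [0.7, 0.5, 0.4]
finger_gap: 0.748
gripper_force: 0.0
```

Call:
drive_tool:
  hand: [-1,-1,-1,-1,-1]
  linear:
    - [0,0,0]
    - [0,0,0]
    - [0,0,0]
    - [0,0,0]
    - [0,0,0]
  delta_rot:
    - [0,0,0]
    - [0,0,0]
    - [0,0,0]
    - [0,0,0]
    - [0,0,0]
  force: 20

```text
time: 5.3
position: [0.5866, -0.1449, 0.0915]
eef_rot: [180.0, 0.0, -173.9]
ft_force: [-0.0, 0.2, 0.8]
finger_gap: 0.362
gripper_force: 20.0
```

```bash
python3 go.py .588,-.1455,.254 .5138,.2745,.254
```

```text
5.3 [ 0.5866 -0.1449  0.0915] [ 1.8000e+02  1.0000e-02 -1.7394e+02] gap 0.362 F [-0.   0.2  0.8] grip 20.00011056661606 j6 -120.7
rot [0.   0.01 0.06]
tool mm [  -1.3   -0.7 -162.5]
tool mm [ 29.5 425.5  -0. ]
```

Call:
drive_tool:
  hand: [-1,-1,-1,-1,-1]
  linear:
    - [0,0,-25]
    - [0,0,-35]
    - [0,0,-50]
    - [0,0,-50]
    - [3,30,0]
  delta_rot:
    - [0,0,0]
    - [0,0,0]
    - [0,0,0]
    - [0,0,0]
    - [0,0,0]

```text
time: 5.92
position: [0.5829, -0.1173, 0.257]
eef_rot: [-179.7, 0.5, -174.1]
ft_force: [0.4, 0.9, -0.5]
finger_gap: 0.363
gripper_force: 20.0
```

Call:
drive_tool:
  hand: [-1,-1,-1,-1,-1]
  linear:
    - [3,45,0]
    - [3,45,0]
    - [3,45,0]
    - [3,45,0]
    - [3,45,0]
  delta_rot:
    - [0,0,0]
    - [0,0,0]
    - [0,0,0]
    - [0,0,0]
    - [0,0,0]

```text
time: 6.55
position: [0.5412, 0.1081, 0.2513]
eef_rot: [-180.0, -0.0, -173.9]
ft_force: [-0.6, -0.6, -0.5]
finger_gap: 0.363
gripper_force: 20.0
```

Call:
drive_tool:
  hand: [-1,-1,-1,-1,-1]
  linear:
    - [3,45,0]
    - [3,45,0]
    - [3,45,0]
    - [2,35,0]
    - [0,0,0]
  delta_rot:
    - [0,0,0]
    - [0,0,0]
    - [0,0,0]
    - [0,0,0]
    - [0,0,0]

```text
time: 7.18
position: [0.5121, 0.2763, 0.2512]
eef_rot: [-180.0, -0.0, -173.7]
ft_force: [-0.5, -0.6, -0.3]
finger_gap: 0.36
gripper_force: 20.0
```

```bash
python3 snap.py w4; python3 rot.py w4 .4878 .201;  python3 go.py .5138,.2745,.175 .5138,.2745,.109
```

```text
7.175 [0.5121 0.2763 0.2512] [-1.7999e+02 -3.0000e-02 -1.7375e+02] 0.36034833635568186 [ 17.2   3.   96.8  -0.   80.3 -79.1]
rim z [0.0804 0.0868 0.0922] nut z [0.099  0.1003]
circle 149.75 212.25 22.55 mm 22.43275439921585 [0.5612 0.1737]
circle 253.25 206.75 21.45 mm 21.33847517773738 [0.5431 0.2813]
circle 247.75 174.75 18.7 mm 18.602773329177804 [0.5096 0.2719]
depth 1468 418.80609130859375 234.8822479248047 34.90168380737305
depth 1383 468.0291748046875 184.76576232910156 90.37103271484375
depth 795 494.54046630859375 286.48309326171875 65.89923095703125
depth 1063 528.9068603515625 197.97918701171875 119.64881134033203
7.225 [0.5125 0.275  0.2511] [-1.7997e+02 -3.0000e-02 -1.7384e+02] gap 0.357 F [-0.8 -1.  -0.3] grip 19.999905824661255 j6 -79.1
rot [-0.03 -0.03  0.16]
tool mm [-1.3 -0.6 76.1]
tool mm [-0.  0. 66.]
```

View pics/w4.png

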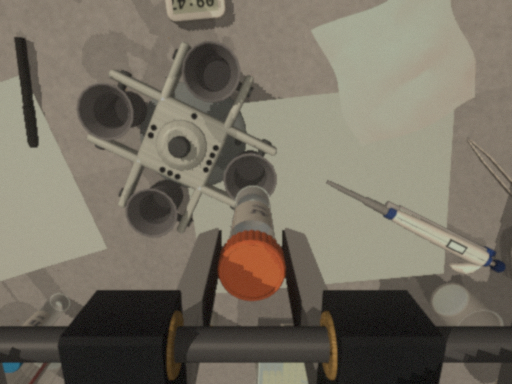

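The tube hangs over the bucket at (250,175) and lines up with it, so I lower it in stages.

Call:
drive_tool:
  hand: [-1,-1,-1,-1,-1]
  linear:
    - [-1.2,-0.5,30]
    - [0,0,30]
    - [0,0,20]
    - [0,0,20]
    - [0,0,0]
  delta_rot:
    - [0,0,0]
    - [0,0,0]
    - [0,0,0]
    - [0,0,0]
    - [0,0,0]

```text
time: 7.85
position: [0.5133, 0.2736, 0.1498]
eef_rot: [-180.0, -0.2, -174.0]
ft_force: [-0.7, 0.2, 0.0]
finger_gap: 0.358
gripper_force: 20.0
```

```bash
python3 snap.py w5;  python3 go.py .5138,.2745,.109
python3 - <<'E'
import cv2
cv2.imwrite("pics/w5c.png",cv2.imread("pics/w5.png")[60:340,60:400])
E
```

```text
7.85 [0.5133 0.2736 0.1498] [-1.7996e+02 -1.7000e-01 -1.7397e+02] 0.35798213030137854 [ 16.9   8.3 101.9  -0.   69.9 -79.1]
7.9 [0.5141 0.274  0.1512] [-1.7999e+02 -4.0000e-02 -1.7396e+02] gap 0.362 F [ 0.4  1.  -0.8] grip 19.999971985816956 j6 -79.1
rot [-0.01 -0.04  0.04]
tool mm [ 0.2  0.6 42.2]
```

View pics/w5c.png

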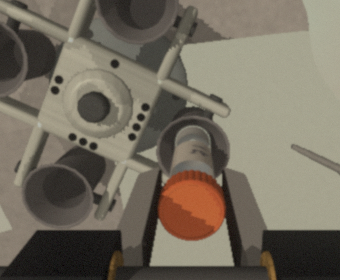

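The tube is inside the mouth and reads no contact force.

Call:
drive_tool:
  hand: [-1,-1,-1,-1,-1]
  linear:
    - [0,0.5,13]
    - [0,0,13]
    - [0,0,11]
    - [0,0,0]
    - [0,0,0]
  delta_rot:
    - [0,0,0]
    - [0,0,0]
    - [0,0,0]
    - [0,0,0]
    - [0,0,0]

```text
time: 8.52
position: [0.5142, 0.2748, 0.1146]
eef_rot: [-180.0, 0.0, -173.9]
ft_force: [-0.6, -0.4, -1.5]
finger_gap: 0.361
gripper_force: 20.0
```

Call:
drive_tool:
  hand: [-1,-1,-1,-1,-1]
  linear:
    - [0,0,1.5]
    - [0,0,1.5]
    - [0,0,1]
    - [0,0,0]
    - [0,0,0]
  delta_rot:
    - [0,0,0]
    - [0,0,0]
    - [0,0,0]
    - [0,0,0]
    - [0,0,0]

```text
time: 9.15
position: [0.5141, 0.2748, 0.1104]
eef_rot: [180.0, 0.0, -173.9]
ft_force: [-0.3, -0.1, -0.7]
finger_gap: 0.358
gripper_force: 20.0
```

Call:
drive_tool:
  hand: [-1,-1,-1,-1,-1]
  linear:
    - [0,0,0.7]
    - [0,0,0.7]
    - [0,0,0.6]
    - [0,0,0]
    - [0,0,0]
  delta_rot:
    - [0,0,0]
    - [0,0,0]
    - [0,0,0]
    - [0,0,0]
    - [0,0,0]

```text
time: 9.78
position: [0.5141, 0.2748, 0.1085]
eef_rot: [-180.0, 0.0, -173.9]
ft_force: [-0.7, -0.1, 1.3]
finger_gap: 0.359
gripper_force: 20.0
```

Call:
drive_tool:
  hand: [-1,-1,-1,-1,-1]
  linear:
    - [0,0,0.7]
    - [0,0,0.7]
    - [0,0,0]
    - [0,0,0]
    - [0,0,0]
  delta_rot:
    - [0,0,0]
    - [0,0,0]
    - [0,0,0]
    - [0,0,0]
    - [0,0,0]

```text
time: 10.4
position: [0.5149, 0.2747, 0.1084]
eef_rot: [-180.0, 0.1, -173.9]
ft_force: [-2.4, -0.8, 5.9]
finger_gap: 0.364
gripper_force: 20.0
```

Contact: 5.9 N, and the descent stopped at 0.1084. Release and rise.

Call:
drive_tool:
  hand: [0,0.5,0.5,0.5,0.5]
  linear:
    - [0,0,-0.7]
    - [0,0,0]
    - [0,0,0]
    - [0,0,0]
    - [0,0,-10]
  delta_rot:
    - [0,0,0]
    - [0,0,0]
    - [0,0,0]
    - [0,0,0]
    - [0,0,0]

```text
time: 11.02
position: [0.5134, 0.2745, 0.1172]
eef_rot: [-180.0, -0.1, -173.9]
ft_force: [0.0, -0.5, 0.8]
finger_gap: 0.749
gripper_force: 0.0
```

Call:
drive_tool:
  hand: [0.5,0.5,0.5,0.5,0.5]
  linear:
    - [0,0,-20]
    - [0,0,-30]
    - [0,0,-40]
    - [0,0,-40]
    - [0,0,0]
  delta_rot:
    - [0,0,0]
    - [0,0,0]
    - [0,0,0]
    - [0,0,0]
    - [0,0,0]

```text
time: 11.65
position: [0.5164, 0.2755, 0.2537]
eef_rot: [179.9, 0.6, -173.9]
ft_force: [0.8, -0.7, -0.5]
finger_gap: 0.756
gripper_force: 0.0
```

```bash
python3 snap.py w6; python3 caps.py w6; python3 rot.py w6 .4878 .201;python3 go.py .5325,-.295,.25 .5325,-.295,.093 .5325,-.295,.25 .4618,.1275,.25
python3 - <<'E'
import cv2
cv2.imwrite("pics/w6c.png",cv2.imread("pics/w6.png")[:300,:400])
E
```

```text
11.65 [0.5164 0.2755 0.2537] [ 179.89    0.56 -173.93] 0.7563281834168751 [ 17.    2.9  96.5   0.   79.9 -79.1]
orange [251.2, 186.0] 1081 [233, 168, 38, 37] z 0.1355 [0.5202 0.2757 0.119 ]
rim z [0.0804 0.087  0.0923] nut z [0.0987 0.1001]
circle 251.75 187.75 18.1 mm 18.09712630878759 [0.5294 0.2773]
circle 166.75 189.75 16.35 mm 16.347404188737187 [0.541  0.1896]
circle 111.75 103.25 21.4 mm 21.39660154377861 [0.4595 0.1336]
depth 1478 420.4271240234375 231.9650421142578 36.9873161315918
depth 1394 468.7996826171875 184.36172485351562 89.12567138671875
depth 679 493.82342529296875 287.3016357421875 63.41960144042969
depth 143 476.61505126953125 278.44976806640625 44.336212158203125
depth 1060 530.2379150390625 198.09580993652344 118.04933166503906
11.7 [0.5151 0.2751 0.2507] [ 179.95    0.29 -173.94] gap 0.75 F [ 0.4 -0.3 -0.4] grip 0.0 j6 -79.1
rot [0.05 0.29 0.06]
tool mm [  42.9 -568.7   -0. ]
tool mm [ 8.00e-01 -1.00e-01  1.57e+02]
tool mm [-8.00e-01  1.00e-01 -1.57e+02]
tool mm [2.570e+01 4.276e+02 3.000e-01]
```

View pics/w6c.png

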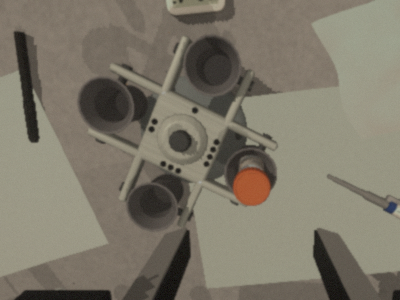

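The first tube is seated, with its cap top measured at 0.1355 m and its cap at (251,186). The rotor hasn't turned. Next is orange_2.

Call:
drive_tool:
  hand: [0.5,0.5,0.5,0.5,0.5]
  linear:
    - [3.3,-44,0]
    - [3.3,-44,0]
    - [3.3,-44,0]
    - [3.3,-44,0]
    - [3.3,-44,0]
  delta_rot:
    - [0,0,0]
    - [0,0,0]
    - [0,0,0]
    - [0,0,0]
    - [0,0,0]

```text
time: 12.32
position: [0.5199, 0.0529, 0.2463]
eef_rot: [180.0, -0.1, -173.9]
ft_force: [0.3, 0.2, 1.3]
finger_gap: 0.747
gripper_force: 0.0
```

Call:
drive_tool:
  hand: [0.5,0.5,0.5,0.5,0.5]
  linear:
    - [3.3,-44,0]
    - [3.3,-44,0]
    - [3.3,-44,0]
    - [3.3,-44,0]
    - [3.3,-44,0]
  delta_rot:
    - [0,0,0]
    - [0,0,0]
    - [0,0,0]
    - [0,0,0]
    - [0,0,0]

```text
time: 12.95
position: [0.5268, -0.1673, 0.2463]
eef_rot: [179.9, -0.1, -173.9]
ft_force: [0.4, -0.4, -0.3]
finger_gap: 0.75
gripper_force: 0.0
```

Call:
drive_tool:
  hand: [0.5,0.5,0.5,0.5,0.5]
  linear:
    - [3.3,-44,10]
    - [3.3,-44,20]
    - [3.3,-41,30]
    - [0,0,20]
    - [0,0,0]
  delta_rot:
    - [0,0,0]
    - [0,0,0]
    - [0,0,0]
    - [0,0,0]
    - [0,0,0]

```text
time: 13.58
position: [0.5299, -0.2937, 0.1647]
eef_rot: [179.7, -0.2, -173.9]
ft_force: [-0.7, -0.3, 0.1]
finger_gap: 0.75
gripper_force: 0.0
```

```bash
python3 snap.py w7; python3 caps.py w7; python3 go.py .5325,-.295,.16 .5325,-.295,.093
```

```text
13.575 [ 0.5299 -0.2937  0.1647] [ 179.73   -0.23 -173.94] 0.7503599337825361 [ -39.7   10.7   97.6    0.    72.1 -135.8]
orange [115.1, 135.9] 1265 [85, 102, 67, 71] z 0.0009 [ 0.4843 -0.3886  0.119 ]
orange [246.4, 216.4] 1844 [223, 192, 48, 49] z 0.1186 [ 0.5309 -0.2972  0.119 ]
blue [400.8, 217.5] 1749 [377, 195, 49, 47] z 0.1185 [ 0.5202 -0.189   0.119 ]
blue [291.8, 306.8] 904 [273, 292, 41, 34] z 0.1185 [ 0.5998 -0.2553  0.119 ]
13.625 [ 0.531  -0.2941  0.1667] [ 1.7988e+02 -1.0000e-01 -1.7389e+02] gap 0.751 F [ 0.4 -0.1 -0.1] grip 0.0 j6 -135.8
rot [ 0.12 -0.1   0.11]
tool mm [-1.5 -1.1  6.7]
tool mm [-0.1 -0.1 67. ]
```

Call:
drive_tool:
  hand: [0.5,0.5,0.5,0.5,0.5]
  linear:
    - [-1,-2,30]
    - [0,0,25]
    - [0,0,18]
    - [0,0,0]
    - [0,0,0]
  delta_rot:
    - [0,0,0]
    - [0,0,0]
    - [0,0,0]
    - [0,0,0]
    - [0,0,0]

```text
time: 14.25
position: [0.5335, -0.2977, 0.0962]
eef_rot: [-179.9, 0.1, -173.9]
ft_force: [-0.2, 0.0, 0.2]
finger_gap: 0.749
gripper_force: 0.0
```

Call:
drive_tool:
  hand: [-1,-1,-1,-1,-1]
  linear:
    - [0,0,0]
    - [0,0,0]
    - [0,0,0]
    - [0,0,0]
    - [0,0,0]
  delta_rot:
    - [0,0,0]
    - [0,0,0]
    - [0,0,0]
    - [0,0,0]
    - [0,0,0]

```text
time: 14.88
position: [0.5327, -0.2975, 0.0948]
eef_rot: [180.0, 0.0, -173.9]
ft_force: [-1.0, 0.9, 0.4]
finger_gap: 0.362
gripper_force: 20.0
```

Call:
drive_tool:
  hand: [-1,-1,-1,-1,-1]
  linear:
    - [0,0,-25]
    - [0,0,-35]
    - [0,0,-50]
    - [0,0,-50]
    - [0,0,0]
  delta_rot:
    - [0,0,0]
    - [0,0,0]
    - [0,0,0]
    - [0,0,0]
    - [0,0,0]

```text
time: 15.5
position: [0.5347, -0.2991, 0.2603]
eef_rot: [-179.6, 0.4, -173.9]
ft_force: [-0.1, -0.6, -0.1]
finger_gap: 0.357
gripper_force: 20.0
```

```bash
python3 go.py .4618,.1275,.252
```

```text
15.5 [ 0.5347 -0.2991  0.2603] [-179.6     0.39 -173.94] gap 0.357 F [-0.1 -0.6 -0.1] grip 19.999949634075165 j6 -135.9
rot [-0.4   0.39  0.06]
tool mm [ 27.4 432.    5.1]
```

Call:
drive_tool:
  hand: [-1,-1,-1,-1,-1]
  linear:
    - [2.5,43,0]
    - [2.5,43,0]
    - [2.5,43,0]
    - [2.5,43,0]
    - [2.5,43,0]
  delta_rot:
    - [0,0,0]
    - [0,0,0]
    - [0,0,0]
    - [0,0,0]
    - [0,0,0]

```text
time: 16.12
position: [0.4965, -0.0834, 0.2531]
eef_rot: [179.9, -0.1, -174.0]
ft_force: [0.7, 0.1, -0.3]
finger_gap: 0.358
gripper_force: 20.0
```

Call:
drive_tool:
  hand: [-1,-1,-1,-1,-1]
  linear:
    - [2.5,43,0]
    - [2.5,43,0]
    - [2.5,43,0]
    - [2.5,43,0]
    - [2.5,43,0]
  delta_rot:
    - [0,0,0]
    - [0,0,0]
    - [0,0,0]
    - [0,0,0]
    - [0,0,0]

```text
time: 16.75
position: [0.4613, 0.1288, 0.2532]
eef_rot: [180.0, -0.1, -174.0]
ft_force: [0.1, 0.0, 0.3]
finger_gap: 0.363
gripper_force: 20.0
```

Call:
drive_tool:
  hand: [-1,-1,-1,-1,-1]
  linear:
    - [0,0,30]
    - [0,0,30]
    - [0,0,0]
    - [0,0,0]
    - [0,0,0]
  delta_rot:
    - [0,0,0]
    - [0,0,0]
    - [0,0,0]
    - [0,0,0]
    - [0,0,0]

```text
time: 17.38
position: [0.4633, 0.1273, 0.1961]
eef_rot: [-180.0, 0.1, -174.0]
ft_force: [-0.9, -1.1, -0.1]
finger_gap: 0.36
gripper_force: 20.0
```

```bash
python3 snap.py w8;  python3 rot.py w8 .4878 .201; python3 go.py .4618,.1275,.112
```

```text
17.375 [0.4633 0.1273 0.1961] [-1.7999e+02  1.3000e-01 -1.7396e+02] 0.36022603096295397 [  1.8  -9.  114.1  -0.   74.8 -94.2]
rim z [0.0805 0.0881 0.0929] nut z [0.0986 0.0998]
circle 252.25 197.75 17.5 mm 14.564719300285049 [0.4683 0.1283]
circle 399.25 196.25 13.4 mm 11.152413318161154 [0.4533 0.2552]
depth 1748 400.71051025390625 209.25430297851562 92.39461517333984
depth 1052 434.58233642578125 134.9038848876953 54.92621612548828
depth 1426 476.7886962890625 234.9429473876953 149.89454650878906
depth 493 519.7193603515625 159.69265747070312 143.59487915039062
17.425 [0.4632 0.1274 0.1961] [-1.7999e+02  1.3000e-01 -1.7396e+02] gap 0.358 F [-0.4 -0.6  0.2] grip 19.999989867210388 j6 -94.2
rot [-0.01  0.13  0.04]
tool mm [ 1.6  0.3 84.1]
```

View pics/w8.png

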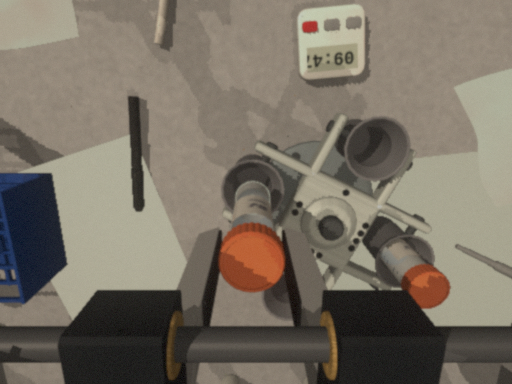

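Orange_2 hangs over the empty bucket at (252,188), directly opposite the loaded one at (405,262). I lower it.

Call:
drive_tool:
  hand: [-1,-1,-1,-1,-1]
  linear:
    - [1.3,0.3,25]
    - [0,0,20]
    - [0,0,15]
    - [0,0,10]
    - [0,0,0]
  delta_rot:
    - [0,0,0]
    - [0,0,0]
    - [0,0,0]
    - [0,0,0]
    - [0,0,0]

```text
time: 18.05
position: [0.4609, 0.1276, 0.1244]
eef_rot: [180.0, -0.1, -173.9]
ft_force: [-1.1, 0.3, 0.1]
finger_gap: 0.363
gripper_force: 20.0
```

Call:
drive_tool:
  hand: [-1,-1,-1,-1,-1]
  linear:
    - [0,0,5]
    - [0,0,4]
    - [0,0,1]
    - [0,0,0]
    - [0,0,0]
  delta_rot:
    - [0,0,0]
    - [0,0,0]
    - [0,0,0]
    - [0,0,0]
    - [0,0,0]

```text
time: 18.68
position: [0.4612, 0.1276, 0.1149]
eef_rot: [-180.0, 0.0, -173.9]
ft_force: [-0.4, -0.8, -0.8]
finger_gap: 0.36
gripper_force: 20.0
```

Call:
drive_tool:
  hand: [-1,-1,-1,-1,-1]
  linear:
    - [0,0,1]
    - [0,0,1]
    - [0,0,0.8]
    - [0,0,0]
    - [0,0,0]
  delta_rot:
    - [0,0,0]
    - [0,0,0]
    - [0,0,0]
    - [0,0,0]
    - [0,0,0]

```text
time: 19.3
position: [0.4611, 0.1276, 0.1119]
eef_rot: [-180.0, -0.0, -173.9]
ft_force: [0.1, -0.7, -1.2]
finger_gap: 0.357
gripper_force: 20.0
```

Call:
drive_tool:
  hand: [-1,-1,-1,-1,-1]
  linear:
    - [0,0,0.5]
    - [0,0,0.5]
    - [0,0,0]
    - [0,0,0]
    - [0,0,0]
  delta_rot:
    - [0,0,0]
    - [0,0,0]
    - [0,0,0]
    - [0,0,0]
    - [0,0,0]

```text
time: 19.92
position: [0.4617, 0.1277, 0.1117]
eef_rot: [180.0, 0.1, -173.9]
ft_force: [0.0, 0.6, 4.9]
finger_gap: 0.362
gripper_force: 20.0
```

Contact at 4.9 N. I release and go to blue_1.

Call:
drive_tool:
  hand: [0,0.5,0.5,0.5,0.5]
  linear:
    - [0,0,-0.5]
    - [0,0,0]
    - [0,0,0]
    - [0,0,0]
    - [0,0,-10]
  delta_rot:
    - [0,0,0]
    - [0,0,0]
    - [0,0,0]
    - [0,0,0]
    - [0,0,0]

```text
time: 20.55
position: [0.4604, 0.1276, 0.121]
eef_rot: [180.0, -0.1, -173.9]
ft_force: [-0.7, -0.6, 0.4]
finger_gap: 0.748
gripper_force: 0.0
```

Call:
drive_tool:
  hand: [0.5,0.5,0.5,0.5,0.5]
  linear:
    - [0,0,-20]
    - [0,0,-30]
    - [0,0,-40]
    - [0,0,-40]
    - [0,0,0]
  delta_rot:
    - [0,0,0]
    - [0,0,0]
    - [0,0,0]
    - [0,0,0]
    - [0,0,0]

```text
time: 21.18
position: [0.4632, 0.1278, 0.256]
eef_rot: [-180.0, 0.5, -173.9]
ft_force: [-0.1, -0.1, -1.2]
finger_gap: 0.752
gripper_force: 0.0
```

```bash
python3 snap.py w9; python3 caps.py w9; python3 go.py .521,-.188,.25
```

```text
21.175 [0.4632 0.1278 0.256 ] [-179.96    0.47 -173.93] 0.7524201944580731 [  1.9 -12.2 110.5  -0.   81.2 -94.2]
orange [252.1, 182.9] 1094 [234, 165, 37, 37] z 0.1357 [0.4643 0.1282 0.119 ]
orange [394.7, 252.2] 1010 [376, 235, 38, 35] z 0.1358 [0.5213 0.2806 0.119 ]
21.225 [0.4619 0.1277 0.2533] [-179.98    0.21 -173.94] gap 0.747 F [-0.  -0.4 -1.2] grip 0.0 j6 -94.2
rot [-0.02  0.21  0.06]
tool mm [ -25.4 -320.2    3.5]
```

Call:
drive_tool:
  hand: [0.5,0.5,0.5,0.5,0.5]
  linear:
    - [-3.2,-40,0]
    - [-3.2,-40,0]
    - [-3.2,-40,0]
    - [-3.2,-40,0]
    - [-3.2,-40,0]
  delta_rot:
    - [0,0,0]
    - [0,0,0]
    - [0,0,0]
    - [0,0,0]
    - [0,0,0]

```text
time: 21.85
position: [0.4973, -0.0706, 0.2496]
eef_rot: [179.9, -0.2, -173.9]
ft_force: [1.5, 1.0, 0.4]
finger_gap: 0.75
gripper_force: 0.0
```

Call:
drive_tool:
  hand: [0.5,0.5,0.5,0.5,0.5]
  linear:
    - [-3.2,-40,10]
    - [-3.2,-40,20]
    - [-3.2,-40,30]
    - [0,0,20]
    - [0,0,0]
  delta_rot:
    - [0,0,0]
    - [0,0,0]
    - [0,0,0]
    - [0,0,0]
    - [0,0,0]

```text
time: 22.48
position: [0.5185, -0.1863, 0.1684]
eef_rot: [179.8, -0.3, -173.9]
ft_force: [0.1, 0.6, 0.3]
finger_gap: 0.753
gripper_force: 0.0
```

```bash
python3 snap.py w10; python3 caps.py w10; python3 go.py .521,-.189,.094
```

```text
22.475 [ 0.5185 -0.1863  0.1684] [ 179.77   -0.27 -173.94] 0.7528400723960362 [ -31.6    3.2  105.5    0.    71.8 -127.6]
orange [17.4, 139.5] 969 [0, 107, 45, 66] z 0.0062 [ 0.4827 -0.3475  0.119 ]
blue [247.5, 215.7] 1762 [225, 192, 47, 48] z 0.1185 [ 0.5201 -0.1889  0.119 ]
22.525 [ 0.5195 -0.1865  0.1703] [ 1.7989e+02 -1.2000e-01 -1.7390e+02] gap 0.752 F [-0.2  0.5  0.7] grip 0.0 j6 -127.6
rot [ 0.11 -0.12  0.1 ]
tool mm [-1.4 -2.8 76.3]
```

Call:
drive_tool:
  hand: [0.5,0.5,0.5,0.5,0.5]
  linear:
    - [-1.3,-2.5,30]
    - [0,0,28]
    - [0,0,18]
    - [0,0,0]
    - [0,0,0]
  delta_rot:
    - [0,0,0]
    - [0,0,0]
    - [0,0,0]
    - [0,0,0]
    - [0,0,0]

```text
time: 23.15
position: [0.5228, -0.1904, 0.0969]
eef_rot: [-179.9, 0.1, -173.9]
ft_force: [0.8, 0.4, 0.7]
finger_gap: 0.745
gripper_force: 0.0
```

Call:
drive_tool:
  hand: [-1,-1,-1,-1,-1]
  linear:
    - [0,0,0]
    - [0,0,0]
    - [0,0,0]
    - [0,0,0]
    - [0,0,0]
  delta_rot:
    - [0,0,0]
    - [0,0,0]
    - [0,0,0]
    - [0,0,0]
    - [0,0,0]

```text
time: 23.78
position: [0.5219, -0.1901, 0.0955]
eef_rot: [180.0, 0.0, -173.9]
ft_force: [-0.2, -0.2, 0.5]
finger_gap: 0.36
gripper_force: 20.0
```

Call:
drive_tool:
  hand: [-1,-1,-1,-1,-1]
  linear:
    - [0,0,-25]
    - [0,0,-35]
    - [0,0,-50]
    - [0,0,-50]
    - [0,0,0]
  delta_rot:
    - [0,0,0]
    - [0,0,0]
    - [0,0,0]
    - [0,0,0]
    - [0,0,0]

```text
time: 24.4
position: [0.524, -0.1915, 0.2606]
eef_rot: [-179.7, 0.4, -173.9]
ft_force: [0.2, -0.2, -1.3]
finger_gap: 0.357
gripper_force: 20.0
```

Call:
drive_tool:
  hand: [-1,-1,-1,-1,-1]
  linear:
    - [6.2,42.5,0]
    - [6.2,42.5,0]
    - [6.2,42.5,0]
    - [6.2,42.5,0]
    - [6.2,42.5,0]
  delta_rot:
    - [0,0,0]
    - [0,0,0]
    - [0,0,0]
    - [0,0,0]
    - [0,0,0]

```text
time: 25.02
position: [0.4674, 0.0191, 0.2538]
eef_rot: [180.0, -0.1, -174.0]
ft_force: [0.3, 0.4, -1.2]
finger_gap: 0.361
gripper_force: 20.0
```

Call:
drive_tool:
  hand: [-1,-1,-1,-1,-1]
  linear:
    - [6.2,42.5,0]
    - [6.2,42.5,0]
    - [6.2,42.5,0]
    - [6.2,42.5,0]
    - [6.2,42.5,0]
  delta_rot:
    - [0,0,0]
    - [0,0,0]
    - [0,0,0]
    - [0,0,0]
    - [0,0,0]

```text
time: 25.65
position: [0.4142, 0.2269, 0.2538]
eef_rot: [-180.0, -0.1, -173.9]
ft_force: [0.1, 0.3, -0.9]
finger_gap: 0.356
gripper_force: 20.0
```

Call:
drive_tool:
  hand: [-1,-1,-1,-1,-1]
  linear:
    - [0,0,30]
    - [0,0,30]
    - [0,0,0]
    - [0,0,0]
    - [0,0,0]
  delta_rot:
    - [0,0,0]
    - [0,0,0]
    - [0,0,0]
    - [0,0,0]
    - [0,0,0]

```text
time: 26.28
position: [0.4162, 0.2259, 0.1968]
eef_rot: [180.0, 0.1, -174.0]
ft_force: [0.2, 1.1, 0.2]
finger_gap: 0.358
gripper_force: 20.0
```

```bash
python3 snap.py w11; python3 caps.py w11; python3 go.py .4143,.2270,.12
```

```text
26.275 [0.4162 0.2259 0.1968] [ 1.7998e+02  1.3000e-01 -1.7396e+02] 0.3584887914109542 [ 14.7 -10.1 114.9  -0.   75.  -81.3]
orange [120.6, 247.4] 1502 [99, 225, 45, 45] z 0.1358 [0.4675 0.1226 0.119 ]
orange [285.4, 316.9] 276 [278, 304, 16, 23] z 0.1355 [0.5192 0.2668 0.119 ]
blue [255.6, 252.9] 1913 [222, 230, 61, 54] z 0.2204 [0.4605 0.2339 0.119 ]
26.325 [0.4162 0.2259 0.1967] [ 1.7998e+02  1.3000e-01 -1.7396e+02] gap 0.36 F [-0.3  0.2 -0.1] grip 19.99993622303009 j6 -81.3
rot [0.02 0.13 0.04]
tool mm [ 1.9  1.2 76.7]
```

View pics/w11.png

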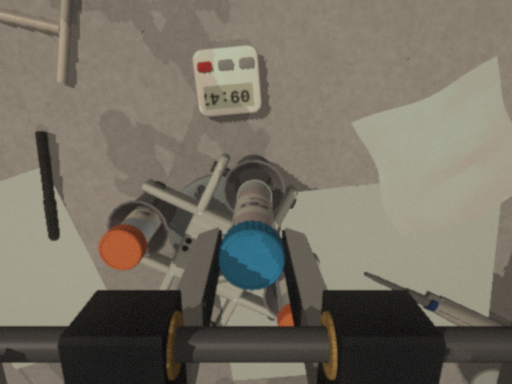

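Blue_1 hangs over the empty bucket at (255,188), between the two orange caps. I lower it.

Call:
drive_tool:
  hand: [-1,-1,-1,-1,-1]
  linear:
    - [1.7,1.2,25]
    - [0,0,20]
    - [0,0,15]
    - [0,0,10]
    - [0,0,0]
  delta_rot:
    - [0,0,0]
    - [0,0,0]
    - [0,0,0]
    - [0,0,0]
    - [0,0,0]

```text
time: 26.95
position: [0.4134, 0.2268, 0.1251]
eef_rot: [-180.0, -0.0, -173.9]
ft_force: [0.6, 0.1, -0.2]
finger_gap: 0.361
gripper_force: 20.0
```

Call:
drive_tool:
  hand: [-1,-1,-1,-1,-1]
  linear:
    - [0,0,5]
    - [0,0,4]
    - [0,0,2]
    - [0,0,0]
    - [0,0,0]
  delta_rot:
    - [0,0,0]
    - [0,0,0]
    - [0,0,0]
    - [0,0,0]
    - [0,0,0]

```text
time: 27.58
position: [0.4137, 0.2269, 0.1146]
eef_rot: [180.0, 0.0, -173.9]
ft_force: [-0.0, -0.5, -0.1]
finger_gap: 0.357
gripper_force: 20.0
```

Call:
drive_tool:
  hand: [-1,-1,-1,-1,-1]
  linear:
    - [0,0,0.7]
    - [0,0,0.5]
    - [0,0,0.5]
    - [0,0,0]
    - [0,0,0]
  delta_rot:
    - [0,0,0]
    - [0,0,0]
    - [0,0,0]
    - [0,0,0]
    - [0,0,0]

```text
time: 28.2
position: [0.4136, 0.2269, 0.1128]
eef_rot: [-180.0, 0.0, -173.9]
ft_force: [-0.2, 0.4, -0.6]
finger_gap: 0.363
gripper_force: 20.0
```

Call:
drive_tool:
  hand: [-1,-1,-1,-1,-1]
  linear:
    - [0,0,0.6]
    - [0,0,0.6]
    - [0,0,0]
    - [0,0,0]
    - [0,0,0]
  delta_rot:
    - [0,0,0]
    - [0,0,0]
    - [0,0,0]
    - [0,0,0]
    - [0,0,0]

```text
time: 28.82
position: [0.4143, 0.227, 0.1124]
eef_rot: [180.0, 0.1, -173.9]
ft_force: [-1.3, 0.5, 5.1]
finger_gap: 0.362
gripper_force: 20.0
```

Call:
drive_tool:
  hand: [0,0.5,0.5,0.5,0.5]
  linear:
    - [0,0,-0.5]
    - [0,0,0]
    - [0,0,0]
    - [0,0,0]
    - [0,0,-10]
  delta_rot:
    - [0,0,0]
    - [0,0,0]
    - [0,0,0]
    - [0,0,0]
    - [0,0,0]

```text
time: 29.45
position: [0.4128, 0.2267, 0.1216]
eef_rot: [-180.0, -0.1, -173.9]
ft_force: [0.0, -0.4, 0.1]
finger_gap: 0.749
gripper_force: 0.0
```

Call:
drive_tool:
  hand: [0.5,0.5,0.5,0.5,0.5]
  linear:
    - [0,0,-20]
    - [0,0,-30]
    - [0,0,-40]
    - [0,0,-40]
    - [0,0,0]
  delta_rot:
    - [0,0,0]
    - [0,0,0]
    - [0,0,0]
    - [0,0,0]
    - [0,0,0]

```text
time: 30.08
position: [0.4156, 0.2275, 0.2565]
eef_rot: [179.9, 0.5, -173.9]
ft_force: [-0.5, 0.6, -0.2]
finger_gap: 0.75
gripper_force: 0.0
```

```bash
python3 snap.py w12; python3 caps.py w12; python3 go.py .6003,-.2535,.25
```

```text
30.075 [0.4156 0.2275 0.2565] [ 179.93    0.46 -173.94] 0.7498624940119097 [ 14.9 -13.2 111.3   0.   81.4 -81.1]
orange [142.0, 220.1] 992 [124, 202, 37, 36] z 0.1359 [0.4664 0.1235 0.119 ]
orange [287.6, 284.9] 904 [272, 268, 33, 35] z 0.1357 [0.5233 0.2773 0.119 ]
blue [252.6, 184.0] 938 [235, 167, 36, 35] z 0.1358 [0.4178 0.2287 0.119 ]
30.125 [0.4144 0.2271 0.2539] [ 179.97    0.22 -173.94] gap 0.747 F [-0.7  0.7  0.3] grip 0.0 j6 -81.1
rot [0.03 0.22 0.06]
tool mm [-134.1 -497.6    4.2]
```

Call:
drive_tool:
  hand: [0.5,0.5,0.5,0.5,0.5]
  linear:
    - [-12.2,-45,0]
    - [-12.2,-45,0]
    - [-12.2,-45,0]
    - [-12.2,-45,0]
    - [-12.2,-45,0]
  delta_rot:
    - [0,0,0]
    - [0,0,0]
    - [0,0,0]
    - [0,0,0]
    - [0,0,0]

```text
time: 30.75
position: [0.4974, 0.0082, 0.2503]
eef_rot: [179.9, -0.2, -174.0]
ft_force: [0.5, 0.0, -0.2]
finger_gap: 0.752
gripper_force: 0.0
```

Call:
drive_tool:
  hand: [0.5,0.5,0.5,0.5,0.5]
  linear:
    - [-12.2,-45,0]
    - [-12.2,-45,0]
    - [-12.2,-45,0]
    - [-12.2,-45,0]
    - [-12.2,-45,0]
  delta_rot:
    - [0,0,0]
    - [0,0,0]
    - [0,0,0]
    - [0,0,0]
    - [0,0,0]

```text
time: 31.38
position: [0.5819, -0.2088, 0.2499]
eef_rot: [179.9, -0.2, -174.0]
ft_force: [0.6, 0.7, 0.4]
finger_gap: 0.751
gripper_force: 0.0
```

Call:
drive_tool:
  hand: [0.5,0.5,0.5,0.5,0.5]
  linear:
    - [-12.2,-46,20]
    - [0,0,30]
    - [0,0,30]
    - [0,0,0]
    - [0,0,0]
  delta_rot:
    - [0,0,0]
    - [0,0,0]
    - [0,0,0]
    - [0,0,0]
    - [0,0,0]

```text
time: 32.0
position: [0.5995, -0.2522, 0.1725]
eef_rot: [-180.0, 0.0, -173.9]
ft_force: [0.2, -0.0, -0.3]
finger_gap: 0.754
gripper_force: 0.0
```

```bash
python3 snap.py w13; python3 caps.py w13; python3 go.py .6003,-.2535,.094
```

```text
32.0 [ 0.5995 -0.2522  0.1725] [-1.7999e+02  1.0000e-02 -1.7393e+02] 0.7543967291107654 [ -32.8   15.7   90.8   -0.    73.5 -128.8]
orange [74.7, 56.3] 1508 [43, 19, 70, 79] z 0.0012 [ 0.5074 -0.3757  0.119 ]
blue [250.4, 211.7] 1669 [227, 188, 48, 47] z 0.1183 [ 0.5996 -0.2531  0.119 ]
32.05 [ 0.5999 -0.2524  0.1734] [-1.7994e+02  8.0000e-02 -1.7393e+02] gap 0.746 F [-0.1  0.1  0.4] grip 0.0 j6 -128.9
rot [-0.06  0.08  0.07]
tool mm [-0.1 -1.1 79.4]
```

Call:
drive_tool:
  hand: [0.5,0.5,0.5,0.5,0.5]
  linear:
    - [0,-1,30]
    - [0,0,30]
    - [0,0,18]
    - [0,0,0]
    - [0,0,0]
  delta_rot:
    - [0,0,0]
    - [0,0,0]
    - [0,0,0]
    - [0,0,0]
    - [0,0,0]

```text
time: 32.67
position: [0.6004, -0.2538, 0.0958]
eef_rot: [-179.9, 0.1, -173.9]
ft_force: [0.7, 0.4, -0.1]
finger_gap: 0.745
gripper_force: 0.0
```

Call:
drive_tool:
  hand: [-1,-1,-1,-1,-1]
  linear:
    - [0,0,0]
    - [0,0,0]
    - [0,0,0]
    - [0,0,0]
    - [0,0,0]
  delta_rot:
    - [0,0,0]
    - [0,0,0]
    - [0,0,0]
    - [0,0,0]
    - [0,0,0]

```text
time: 33.3
position: [0.5995, -0.2532, 0.0942]
eef_rot: [-180.0, 0.0, -173.9]
ft_force: [-0.6, -0.6, 0.6]
finger_gap: 0.358
gripper_force: 20.0
```

Call:
drive_tool:
  hand: [-1,-1,-1,-1,-1]
  linear:
    - [0,0,-25]
    - [0,0,-35]
    - [0,0,-50]
    - [0,0,-50]
    - [0,0,0]
  delta_rot:
    - [0,0,0]
    - [0,0,0]
    - [0,0,0]
    - [0,0,0]
    - [0,0,0]

```text
time: 33.92
position: [0.6016, -0.2545, 0.26]
eef_rot: [-179.6, 0.4, -173.9]
ft_force: [0.6, 0.2, -0.5]
finger_gap: 0.364
gripper_force: 20.0
```

Call:
drive_tool:
  hand: [-1,-1,-1,-1,-1]
  linear:
    - [-0.6,43,0]
    - [-0.6,43,0]
    - [-0.6,43,0]
    - [-0.6,43,0]
    - [-0.6,43,0]
  delta_rot:
    - [0,0,0]
    - [0,0,0]
    - [0,0,0]
    - [0,0,0]
    - [0,0,0]

```text
time: 34.55
position: [0.5787, -0.0375, 0.2522]
eef_rot: [179.9, -0.1, -174.0]
ft_force: [0.7, 0.8, -1.0]
finger_gap: 0.36
gripper_force: 20.0
```

Call:
drive_tool:
  hand: [-1,-1,-1,-1,-1]
  linear:
    - [-0.6,43,0]
    - [-0.6,43,0]
    - [-0.6,43,0]
    - [-0.6,43,0]
    - [-0.6,43,0]
  delta_rot:
    - [0,0,0]
    - [0,0,0]
    - [0,0,0]
    - [0,0,0]
    - [0,0,0]

```text
time: 35.17
position: [0.559, 0.1763, 0.2523]
eef_rot: [-180.0, -0.1, -173.9]
ft_force: [-0.3, -0.2, -1.1]
finger_gap: 0.362
gripper_force: 20.0
```

Call:
drive_tool:
  hand: [-1,-1,-1,-1,-1]
  linear:
    - [0,0,30]
    - [0,0,30]
    - [0,0,0]
    - [0,0,0]
    - [0,0,0]
  delta_rot:
    - [0,0,0]
    - [0,0,0]
    - [0,0,0]
    - [0,0,0]
    - [0,0,0]

```text
time: 35.8
position: [0.5609, 0.175, 0.1956]
eef_rot: [180.0, 0.1, -174.0]
ft_force: [0.1, 0.7, -0.2]
finger_gap: 0.36
gripper_force: 20.0
```

```bash
python3 snap.py w14; python3 caps.py w14; python3 go.py .5613,.1750,.12
```

```text
35.8 [0.5609 0.175  0.1956] [ 1.8000e+02  1.4000e-01 -1.7396e+02] 0.3595954338142251 [  6.3   6.2  99.2  -0.   74.4 -89.8]
orange [196.7, 57.9] 2218 [171, 31, 52, 55] z 0.1356 [0.4597 0.1253 0.119 ]
orange [395.0, 163.0] 1910 [369, 140, 52, 48] z 0.1356 [0.5184 0.2803 0.119 ]
blue [360.2, 9.6] 936 [336, 0, 51, 24] z 0.1357 [0.4175 0.2333 0.119 ]
blue [256.9, 257.0] 1704 [224, 236, 59, 50] z 0.2202 [0.6082 0.1844 0.119 ]
35.85 [0.5609 0.175  0.1955] [-1.8000e+02  1.4000e-01 -1.7396e+02] gap 0.362 F [-0.6 -0.6  1.3] grip 19.999895989894867 j6 -89.8
rot [-0.    0.14  0.04]
tool mm [-0.2 -0.  75.5]
```

View pics/w14.png

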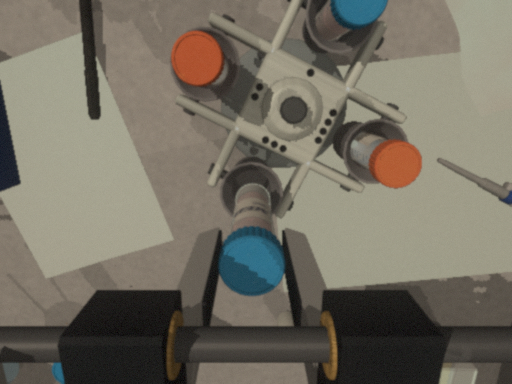

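Blue_2 hangs over the last empty bucket at (250,188), opposite the seated blue cap. I lower it; contact should come near 0.1112.

Call:
drive_tool:
  hand: [-1,-1,-1,-1,-1]
  linear:
    - [-1,0,25]
    - [0,0,20]
    - [0,0,15]
    - [0,0,10]
    - [0,0,0]
  delta_rot:
    - [0,0,0]
    - [0,0,0]
    - [0,0,0]
    - [0,0,0]
    - [0,0,0]

```text
time: 36.48
position: [0.5606, 0.1751, 0.1232]
eef_rot: [180.0, -0.1, -173.9]
ft_force: [0.7, -0.3, -0.0]
finger_gap: 0.358
gripper_force: 20.0
```

Call:
drive_tool:
  hand: [-1,-1,-1,-1,-1]
  linear:
    - [0,0,5]
    - [0,0,4]
    - [0,0,2]
    - [0,0,0]
    - [0,0,0]
  delta_rot:
    - [0,0,0]
    - [0,0,0]
    - [0,0,0]
    - [0,0,0]
    - [0,0,0]

```text
time: 37.1
position: [0.5612, 0.1752, 0.1132]
eef_rot: [180.0, 0.0, -173.9]
ft_force: [-0.4, -0.5, 0.6]
finger_gap: 0.358
gripper_force: 20.0
```

Call:
drive_tool:
  hand: [-1,-1,-1,-1,-1]
  linear:
    - [0,0,0.7]
    - [0,0,0.6]
    - [0,0,0.5]
    - [0,0,0]
    - [0,0,0]
  delta_rot:
    - [0,0,0]
    - [0,0,0]
    - [0,0,0]
    - [0,0,0]
    - [0,0,0]

```text
time: 37.72
position: [0.561, 0.1752, 0.1113]
eef_rot: [180.0, -0.0, -173.9]
ft_force: [0.1, -0.2, 0.1]
finger_gap: 0.363
gripper_force: 20.0
```

Call:
drive_tool:
  hand: [-1,-1,-1,-1,-1]
  linear:
    - [0,0,0.6]
    - [0,0,0.6]
    - [0,0,0]
    - [0,0,0]
    - [0,0,0]
  delta_rot:
    - [0,0,0]
    - [0,0,0]
    - [0,0,0]
    - [0,0,0]
    - [0,0,0]

```text
time: 38.35
position: [0.5616, 0.1754, 0.111]
eef_rot: [180.0, 0.1, -173.9]
ft_force: [-0.9, 1.7, 5.2]
finger_gap: 0.357
gripper_force: 20.0
```

Call:
drive_tool:
  hand: [0,0.5,0.5,0.5,0.5]
  linear:
    - [0,0,-0.5]
    - [0,0,0]
    - [0,0,0]
    - [0,0,0]
    - [0,0,-10]
  delta_rot:
    - [0,0,0]
    - [0,0,0]
    - [0,0,0]
    - [0,0,0]
    - [0,0,0]

```text
time: 38.98
position: [0.5603, 0.175, 0.12]
eef_rot: [-180.0, -0.1, -173.9]
ft_force: [-0.5, -0.9, 0.0]
finger_gap: 0.751
gripper_force: 0.0
```

Call:
drive_tool:
  hand: [0.5,0.5,0.5,0.5,0.5]
  linear:
    - [0,0,-20]
    - [0,0,-30]
    - [0,0,-50]
    - [0,0,-50]
    - [0,0,-50]
  delta_rot:
    - [0,0,0]
    - [0,0,0]
    - [0,0,0]
    - [0,0,0]
    - [0,0,0]

```text
time: 39.6
position: [0.561, 0.1752, 0.3243]
eef_rot: [180.0, 0.1, -173.9]
ft_force: [0.4, -0.2, 0.5]
finger_gap: 0.75
gripper_force: 0.0
```

Call:
drive_tool:
  hand: [0.5,0.5,0.5,0.5,0.5]
  linear:
    - [0,0,0]
    - [0,0,0]
    - [0,0,0]
    - [0,0,0]
    - [0,0,0]
  delta_rot:
    - [0,0,0]
    - [0,0,0]
    - [0,0,0]
    - [0,0,0]
    - [0,0,0]

```text
time: 40.22
position: [0.5608, 0.1751, 0.3197]
eef_rot: [-180.0, -0.1, -173.9]
ft_force: [-0.2, 0.2, -0.5]
finger_gap: 0.747
gripper_force: 0.0
```

```bash
python3 snap.py w15; python3 caps.py w15
```

```text
40.225 [0.5608 0.1751 0.3197] [-1.8000e+02 -8.0000e-02 -1.7394e+02] 0.7468112034123922 [  6.3   1.6  91.1  -0.   87.3 -89.8]
orange [215.6, 71.4] 956 [199, 54, 34, 36] z 0.1357 [0.4603 0.126  0.119 ]
orange [348.2, 141.5] 815 [332, 126, 33, 32] z 0.1353 [0.5179 0.2785 0.119 ]
blue [321.5, 31.6] 894 [306, 14, 32, 36] z 0.1355 [0.4104 0.2307 0.119 ]
blue [252.3, 174.3] 639 [239, 160, 28, 29] z 0.1358 [0.5665 0.1764 0.119 ]
```

View pics/w15.png

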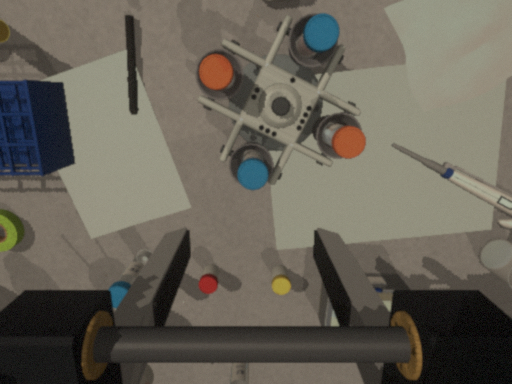

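All four tubes are seated, each with its cap top at about 0.1355 m. The orange caps, at (216,71) and (348,141), are opposite each other, and so are the blue caps, at (321,32) and (252,174). The gripper is clear.

```bash
python3 -c "
from bench import bot
print(bot.close_job())"
```

```text
the job is handed in; nothing more can be done
None
```

All four tubes from the rack are seated upright in the rotor, with orange opposite orange and blue opposite blue; the other tubes were left untouched, and the job was handed in after about 40 s of the 128 s limit.

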